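Switch on the stall's supply with the deep isolator key

ROBOT

A 6-joint arm with a two-finger parallel gripper is mounted at the origin on the work surface. World frame = base frame: x ahead of the robot, y to its left, z up, the work surface at z = 0. Lengths are in mm, angles in rad, forces in N, time in s.
With the tool pointing down it reaches from about 350 to 875 mm from the base axis. Payload 4.2 kg.
Tool frame: the origin (TCP) lies where the fingers leave the gripper's body, on its centre line; the fingertips stand ahead of it and the grasp point (between the pads) lies 54 mm ahead of it (arm.nose_length is the z of the fingertips in the tool frame, in mm); z points along the fingers, x is the direction in which the jaws open and shut, and the axes are right-handed (so a half turn about z gives the same grasp; the last joint's range is limited). The gripper opens to 85 mm and grips with 20 to 120 N. Pads are 22 mm wide; open, the fingers measure 114 mm over their backs; the gripper's body (76 mm by 85 mm) begins 54 mm behind the grasp point. The pads swing forward as they close: fully open they stand 13 mm farther back than shut.
Start: joints at [1.376, 0.385, 0.008, 0, -1.194, -0.259], TCP at [273.956, 561.736, 303.912] pointing down, gripper open.
Joint ranges: [-3.14, 3.14], [-1.21, 2.06], [-1.07, 1.41], [-3.16, 2.05], [-2.99, -0.16], [-3.1, 3.1]. Speed limits (rad/s): [2.79, 2.79, 3.14, 3.14, 3.14, 3.14].

INTERFACE

Orientations are given as a unit quaternion [x, y, z, w].
In Python, from bench import arm, imaging, job_done gives the robot as it stands.
- The arm moves only by the shell command python3 -m crank 'ROWS' [OPENING]. ROWS is a JSON object of lists of equal length, an entry for each row: "delta_pos": the shift along the tool's x, y, z in m, a list of three; "twist": the turn about the tool's z in rad. In form: {"delta_pos": [[tx, ty, tz], ...], "twist": [twist, ...]}. A call has 1 to 8 rows; each row shifts and turns the commanded pose from where the row before left it, along the tool's axes as they then stand; what a row does not reach is not made up. A row lasts 1/12 s, in which the tool goes at most 41.7 mm and 7.16 degrees, less where a joint would pass 70% of its speed; a pose out of reach is approached as far as the arm can. A call is refused whole if a number of a shift passes 0.0417 or a number of a turn 0.125, either way. A call with a gripper value outside its range is refused whole. OPENING is the opening, from 0 (shut) to 1 (fully open), set as the call begins (- or left out, the last holds). The fingers move at their own pace and stop on an object; the grip force is fixed at half the most. Time passes only in rows, so rows that do not move let the fingers close. It gives the time, the measured TCP pose, the force and the opening at its end, in the units of the state.
- arm.read_state(): the state, without advancing time (a new reading comes with each control period).
- imaging.get_image(name): name is "scene" or "top"; returns (picture, depth): 480x640x3 uint8, blue, green, red; 480x640 float32, mm along the optical axis (not along the pixel's ray), 0 where there is no reading.
- imaging.camera_model(name): a dict with "vfov" (degrees; the focal length in pixels is half the picture's height over the tangent of half this angle, whatever the lens; pixels are square), "cx", "cy" (the principal point, pixels), "T" (4x4, takes a point from camera to world coordinates). Camera axes: x right, y up, looking along -z (the intrinsics and any distortion apply to the point x, -y, -z); pixel columns grow to the right and rows downward; lengths in mm; the calibration is good to about 2 mm. A picture is of the moment at which its call begins. camera_model takes no time and is no camera call.
- job_done(): hands the job in, once; it reports no verdict.
The state is a dict: "clock": time; "joints": joint angles; "joint_vel": joint speeds; "joint_efforts": joint torques, N m; "position": TCP position; "ee_rot": TCP orientation; "contact_force": force on the tool from outside, world axes, zero at the start; "wrist_torque": the same for the moment, N m; "gripper_width": finger opening in mm.
Only numpy, scipy, OpenCV 4.12 (cv2) and the standard library are available. Lean on these libraries where they do the work, as an engineer would, in place of code of your own. Each camera call takes 0.05 s, during which the arm holds its last target.

TASK

Open the parts stall for the day: take the red T-key out of its yellow holder tube, lower it down the guard tube of the grey supply box until its socket sits fully home over the square stem at the bottom, and turn it clockwise, seen from above, until the isolator is fully on and the cover window is all red. The square stands askew, at an angle nobody knows, so find it by feel, press and turn gently and do not force it down or against the stop; then draw the key out, stand it back in its holder tube and let go, without disturbing the goods lying about.

Things in the scene. Friction and masses are not known exactly. Their poses are not given: they have to be found in the camera images.
- key: loose T-key, 175 mm tall, 0.2 to 0.4 kg, standing upright in the holder at the start. Origin: centre of its lower end; z up the shaft. 0 to 23 mm: steel socket, open downwards, square bore 13.5 mm wide, 23 mm deep, sides along the key's x and y, outside about 27 mm across; then a 14 mm round shaft with the crossbar on top. Any quarter turn of the key fits the stem as well.
- key_bar (a point): centre of the key's red crossbar, 165 mm above the key's lower end; bar 100 mm long along the key's x, 18 mm wide (y), 20 mm tall (155 to 175 mm above the lower end); axes as the key's
- holder: yellow upright holder tube on a 90 x 90 mm dark steel base plate 8 mm thick, screwed down. Origin: centre of the plate's underside. The tube is open at the top, bore 33 mm, flared at the mouth to 45 mm; its floor is the top of the plate, 8 mm above the counter, and the key stands on it.
- holder_mouth (a point): centre of the holder tube's mouth, 68 mm above the counter
- isolator: grey steel supply box, 140 mm (x) by 160 mm (y) by 110 mm tall, screwed to the counter by feet 22 mm wide along its two y sides. Origin: centre of its underside, on the axis of the guard tube. In the middle of the cover a brass ring marks the mouth of the upright steel guard tube, bore 33 mm; the square stem stands on the tube's axis at the bottom.
- mouth (a point): centre of the guard tube's mouth on top of the box, 113 mm above the counter
- stem_top (a point): top centre of the brass stem, 35 mm above the counter; axes as the box's, not the stem's. 12 mm square, the top 4 mm tapered to 7 mm. Clamped on its shaft askew, at any angle: its flats line up with neither box nor switch reading, are not measured and must be found by feel within a quarter turn. The socket slides on up to about 0.13 rad off the flats and has that play either way before it drives.
- stem_foot (a point): centre of the stem's shoulder (a steel disc) at the bottom of the guard tube, 15 mm above the counter; axes as the box's. The key is fully home when its lower end rests here; when the socket does not match the square, the key's lower end stops 13 mm or more above it.
- window (a point): middle of the 18 x 24 mm indicator window in the cover, 44 mm from the tube's axis along the box's x; the flag under it is green with the isolator off, red with it on and white between
- switch (a joint): angle of the isolator and its stem, rad: about 0 is off (green), growing as the stem turns clockwise seen from above, to a hard stop at 1.047 (60 degrees), which is on (red). It takes about 0.14 N m to turn and stays where it is left. Bear on it with less than about 0.35 N m, against the stop too, and push down on it with less than about 20 N.
- bowl: empty blue plastic bowl, 120 mm across, 38 mm tall, loose; origin at the centre of its underside. Leave it alone.
- dish: empty black plastic dish, 130 mm across, 30 mm tall, loose; origin at the centre of its underside. Leave it alone.
- can_a: blue electrolytic capacitor can standing upright, 35 mm across, 58 mm tall, loose; origin at the centre of its underside. Leave it alone.
- can_b: black electrolytic capacitor can standing upright, 35 mm across, 58 mm tall, loose; origin at the centre of its underside. Leave it alone.
Mind the look-alikes: they are no part of the job. What is shaped like the key but green or white is not meant.

How it is judged (in metres and radians):
On the way, in this order (a step that is already met when the one before it is completed fails the run):
1. the key's socket is fully home on the square stem, the isolator not yet on (z of key in the frame of stem_foot below 0.005 m and horizontal distance between key and stem_foot below 0.004 m and value of joint switch below 0.8 rad), for 0.1 s.
2. the isolator is turned fully on with the key still on the stem (value of joint switch above 0.99 rad and z of key in the frame of stem_foot below 0.014 m and horizontal distance between key and stem_foot below 0.005 m), for 0.1 s.
At the end, for the whole second after the job is handed in: The isolator reads on (switch above 0.99 rad of 1.047), and the key stands at rest in its holder tube, let go: its lower end within 5 mm of the tube's floor and 8 mm of the tube's axis, leaning less than 0.12 rad (value of joint switch above 0.99 rad and horizontal distance between key and holder below 0.008 m and z of key in the frame of holder below 0.013 m and angle between key's own z axis and vertical below 0.12 rad and linear speed of key below 0.02 m/s and contact force between the fingers and key below 0.1 N); the robot touches nothing.
It fails at once if the key is forced down: more than 40 N between the key and the supply box while the socket is not yet home on the square (contact force between key and isolator above 40 N and z of key in the frame of stem_foot above 0.006 m).
It fails at once if the key is forced on the stem or against its stop: more than 80 N of contact in all between the key and the supply box (turning the switch freely makes about 25 N) (contact force between key and isolator above 80 N).
It fails at once if the goods on the counter are disturbed (moved more than 15 mm) (distance of any of bowl, dish, can_a, can_b from where it was at the start of the episode above 0.015 m).
It also fails if it takes over 67 s, if anything falls off the work surface, if the arm or the gripper's body presses on something with over 40 N, if the wrist force passes 120 N, or if a joint passes its speed limit or range.

## Working session

There is one attempt and no reset: what is moved stays moved. The work goes in short steps, Python scripts to look and compute and a shell command to move; the robot and the scene stay as the last step left them, time stands still between calls to the robot, and variables do not carry over. Pictures are saved under pics/ and viewed, and the job is handed in when it is done.

```bash
ls; mkdir -p pics; python3 - <<'E'
from bench import arm, imaging
import cv2,numpy as np
print(arm.read_state(), arm.nose_length)
for n in("scene","top"):
    p,d=imaging.get_image(n); cv2.imwrite(f"pics/{n}0.png",p); np.save(f"pics/{n}0d.npy",d); print(n,imaging.camera_model(n))
E
```

```text
pics
{'clock': 0.0, 'joints': array([ 1.37559603e+00,  3.85590846e-01,  6.61097715e-03, -5.38492771e-04,
       -1.19399480e+00, -2.58615082e-01]), 'joint_vel': array([-0.00016743, -0.00082059,  0.00055887,  0.00112685,  0.00072499,
       -0.00020634]), 'joint_efforts': array([ 3.02531262e-04, -3.92289877e+01,  1.88405067e+01,  4.18635651e+00,
       -4.48429899e-03,  1.32096710e-05]), 'position': array([273.77155884, 561.37013832, 302.78903394]), 'ee_rot': array([-5.29822060e-01,  8.48108092e-01, -6.22934592e-04, -9.27831830e-04]), 'contact_force': array([ 0.64093197,  0.17361096, -0.35924319]), 'wrist_torque': array([-0.02406149, -0.00156263, -0.02350132]), 'gripper_width': 85.47289791259676} 72.6
scene {'vfov': 50.65506407710613, 'cx': 315.267579466707, 'cy': 231.10966096384388, 'T': array([[-1.98491216e-01, -8.15631514e-01,  5.43457883e-01,
         1.15299353e+03],
       [ 9.80099161e-01, -1.63698833e-01,  1.12286801e-01,
         1.31578672e+02],
       [-2.62123232e-03,  5.54930559e-01,  8.31892544e-01,
         1.03221567e+03],
       [ 0.00000000e+00,  0.00000000e+00,  0.00000000e+00,
         1.00000000e+00]])}
top {'vfov': 54.52040164377035, 'cx': 320.0386612668299, 'cy': 242.39903881679066, 'T': array([[-2.69646413e-02,  9.85686322e-01, -1.66419300e-01,
         3.44321130e+02],
       [-9.99098993e-01, -3.20321816e-02, -2.78413461e-02,
        -1.45862621e+01],
       [-3.27736073e-02,  1.65518623e-01,  9.85661948e-01,
         1.38178832e+03],
       [ 0.00000000e+00,  0.00000000e+00,  0.00000000e+00,
         1.00000000e+00]])}
```

View pics/scene0.png

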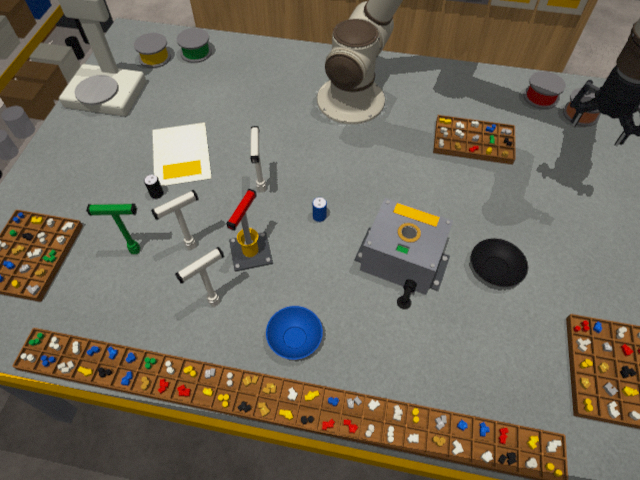

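View pics/top0.png

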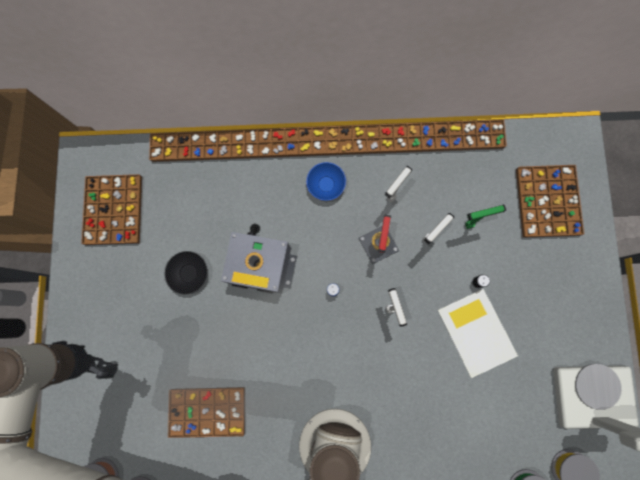

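```bash
cat > h.py <<'E'
import numpy as np,cv2
from bench import arm, imaging
def cloud(n,d):
    m=imaging.camera_model(n); f=240/np.tan(np.radians(m['vfov']/2))
    v,u=np.mgrid[0:480,0:640]
    P=np.stack([(u-m['cx'])/f*d,-(v-m['cy'])/f*d,-d],-1)
    T=m['T']; return P@T[:3,:3].T+T[:3,3]
def proj(n,p):
    m=imaging.camera_model(n); f=240/np.tan(np.radians(m['vfov']/2))
    c=np.linalg.inv(m['T'])@np.append(p,1); return m['cx']+f*c[0]/-c[2], m['cy']-f*c[1]/-c[2]
def ray(n,u,v,z):
    m=imaging.camera_model(n); f=240/np.tan(np.radians(m['vfov']/2))
    r=m['T'][:3,:3]@np.array([(u-m['cx'])/f,-(v-m['cy'])/f,-1]); o=m['T'][:3,3]
    return o+r*(z-o[2])/r[2]
E
python3 - <<'E'
from h import *
for n in("scene","top"):
    p=cv2.imread(f"pics/{n}0.png"); d=np.load(f"pics/{n}0d.npy"); P=cloud(n,d)
    b,g,r=[p[...,i].astype(int) for i in range(3)]
    ok=(d>0)
    red=(r>120)&(g<60)&(b<60)&ok&(P[...,2]>100)&(P[...,2]<220)
    yel=(r>140)&(g>100)&(b<70)&ok
    print(n,"table z",np.median(P[::9,::9,2][d[::9,::9]>0]))
    # bar: top surface
    q=P[red]; print("red n",len(q),"z",np.percentile(q[:,2],[5,50,95]))
    t=q[q[:,2]>q[:,2].max()-12] if len(q) else q
    c=t[:,:2]; rect=cv2.minAreaRect(c.astype(np.float32)); print("bar rect",rect, c.mean(0), t[:,2].mean())
    uu=np.argwhere(red); print("px",uu.mean(0)[::-1])
    cen=q[:,:2].mean(0)
    yy=yel&(np.hypot(P[...,0]-cen[0],P[...,1]-cen[1])<70)&(P[...,2]>15); q=P[yy]; print("holder yellow",len(q),q.mean(0),np.percentile(q,[2,98],axis=0))
    s=5
    for nm,(x0,y0,x1,y1) in {"scene":{"key":(200,170,300,290),"box":(340,180,470,320)},"top":{"key":(350,200,420,270),"box":(215,220,305,300)}}[n].items():
        cv2.imwrite(f"pics/{n}_{nm}.png",cv2.resize(p[y0:y1,x0:x1],None,fx=s,fy=s,interpolation=cv2.INTER_CUBIC))
E
```

```text
scene table z 0.1509038917753287
red n 262 z [180.22517691 182.73186426 185.03115605]
bar rect ((566.6941528320312, -146.22869873046875), (16.849538803100586, 89.681640625), 78.10000610351562) [ 568.52865361 -146.42564284] 182.6552276571958
px [241.10687023 206.83206107]
holder yellow 99 [ 568.30630639 -151.76277082   65.54878241] [[ 544.37593179 -170.66469678   58.81463187]
 [ 591.37197422 -124.42264178   70.92007497]]
top table z 0.685166440756916
red n 3 z [181.43459369 185.13022035 186.39650186]
bar rect ((524.000244140625, -143.2320098876953), (0.7166858315467834, 5.302995204925537), 0.49723106622695923) [ 523.88228677 -143.4071288 ] 184.2304628902068
px [383. 249.]
holder yellow 13 [ 565.6447015  -155.89763227   61.86599639] [[ 555.85731701 -171.69506838   33.59922482]
 [ 579.14748579 -131.46524551   68.1594397 ]]
```

```bash
cd pics; python3 -c "
import cv2,numpy as np
a=[cv2.resize(cv2.imread(f),(400,300)) if 0 else cv2.imread(f) for f in ('scene_key.png','scene_box.png','top_key.png','top_box.png')]
for i,x in enumerate(a): print(x.shape)
a=[cv2.resize(x,(400,int(x.shape[0]*400/x.shape[1])))[:300] if 0 else cv2.copyMakeBorder(cv2.resize(x,None,fx=min(400/x.shape[1],300/x.shape[0]),fy=min(400/x.shape[1],300/x.shape[0])),0,0,0,0,0) for x in a]
o=np.zeros((600,800,3),np.uint8)
for i,x in enumerate(a): o[(i//2)*300:(i//2)*300+x.shape[0],(i%2)*400:(i%2)*400+x.shape[1]]=x
cv2.imwrite('m0.png',o)"
```

```text
(600, 500, 3)
(700, 650, 3)
(350, 350, 3)
(400, 450, 3)
```

View pics/m0.png

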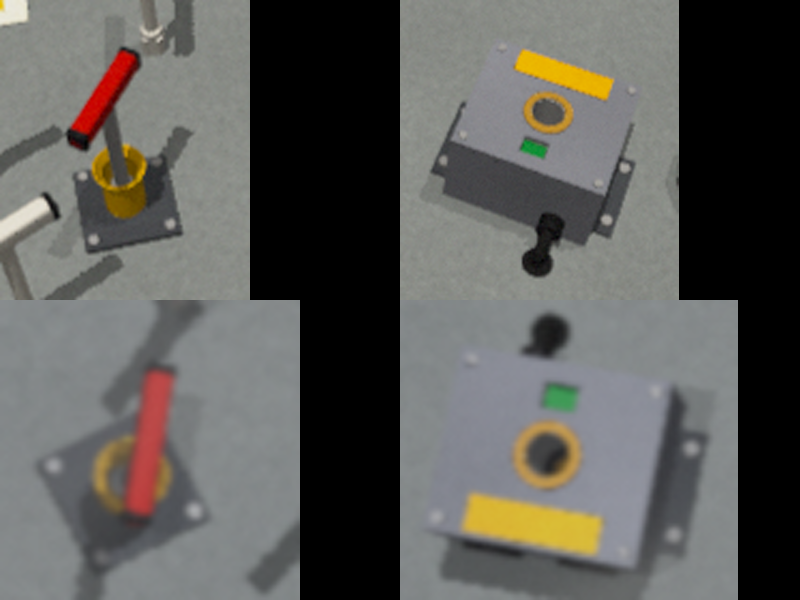

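```bash
python3 - <<'E'
from h import *
def big(mask):
    n,l,s,c=cv2.connectedComponentsWithStats(mask.astype(np.uint8)); i=1+np.argmax(s[1:,4]); return l==i
for n in("scene","top"):
    p=cv2.imread(f"pics/{n}0.png"); hsv=cv2.cvtColor(p,cv2.COLOR_BGR2HSV); H,S,V=[hsv[...,i].astype(int) for i in range(3)]
    b,g,r=[p[...,i].astype(int) for i in range(3)]
    def win(x0,y0,x1,y1):
        m=np.zeros((480,640),bool); m[y0:y1,x0:x1]=1; return m
    kw=win(215,180,270,235) if n=="scene" else win(370,205,400,260)
    red=big(kw&((H<6)|(H>174))&(S>140)&(V>60))
    pts=np.argwhere(red)[:,::-1].astype(np.float32); rc=cv2.minAreaRect(pts); print(n,"red px",rc,len(pts))
    w3=np.array([ray(n,u,v,180)[:2] for u,v in pts]); print(" world z180",cv2.minAreaRect(w3.astype(np.float32)),w3.mean(0))
    c=w3-w3.mean(0); e,V_=np.linalg.eigh(c.T@c); print(" dir deg",np.degrees(np.arctan2(V_[1,1],V_[0,1])), np.sqrt(e/len(c)*12))
    rw=win(390,215,430,248) if n=="scene" else win(235,245,272,276)
    ye=big(rw&(H>10)&(H<32)&(S>110))
    pts=np.argwhere(ye)[:,::-1].astype(np.float32); el=cv2.fitEllipse(cv2.convexHull(pts)); print(" ring px",el,len(pts)," world z113",ray(n,*el[0],113))
    hw=win(225,225,275,262) if n=="scene" else win(362,222,402,262)
    yh=(hw&(H>10)&(H<32)&(S>110)); pts=np.argwhere(yh)[:,::-1].astype(np.float32); print(" holder yel bbox",pts.min(0),pts.max(0))
    gw=win(390,235,420,260) if n=="scene" else win(245,235,272,258)
    gr=big(gw&(H>40)&(H<85)&(S>110)); pts=np.argwhere(gr)[:,::-1]; print(" green",pts.mean(0),ray(n,*pts.mean(0),108))
E
```

```text
scene red px ((242.36236572265625, 207.17623901367188), (10.056868553161621, 38.71449279785156), 32.2756462097168) 363
 world z180 ((565.7715454101562, -144.32249450683594), (22.6800479888916, 90.67797088623047), 78.51385498046875) [ 567.45314712 -145.19020957]
 dir deg 169.25862589559384 [21.8244966  89.46901752]
 ring px ((408.82244873046875, 232.0554962158203), (18.72958755493164, 23.01749038696289), 104.9256362915039) 199  world z113 [514.87109627 207.50555436 113.        ]
 holder yel bbox [237. 228.] [258. 257.]
 green [401.77586207 249.05172414] [558.02703075 197.43281587 108.        ]
top red px ((384.50006103515625, 233.0000457763672), (5.906565189361572, 32.38063430786133), 10.124671936035156) 174
 world z180 ((566.9065551757812, -149.86553955078125), (15.273529052734375, 86.32266998291016), 77.31822967529297) [ 564.81810147 -148.82561034]
 dir deg 168.81328092185572 [14.0091059  85.78140575]
 ring px ((253.80111694335938, 260.8206481933594), (16.599910736083984, 17.001567840576172), 35.86354064941406) 125  world z113 [512.97557801 205.35171765 113.        ]
 holder yel bbox [372. 232.] [388. 248.]
 green [257.36842105 245.55263158] [556.15876788 196.09839837 108.        ]
```

```bash
R='{"delta_pos":[[0.0254,-0.0287,0],[0.0254,-0.0287,0],[0.0254,-0.0287,0],[0.0254,-0.0287,0],[0.0254,-0.0287,0],[0.0254,-0.0287,0],[0.0254,-0.0287,0],[0.0254,-0.0287,0]],"twist":[0,0,0,0,0,0,0,0]}'; python3 -m crank '{"delta_pos":[[0.0254,-0.0287,0],[0.0254,-0.0287,0],[0.0254,-0.0287,0],[0.0254,-0.0287,0],[0.0254,-0.0287,0],[0.0254,-0.0287,0],[0.0254,-0.0287,0],[0.0254,-0.0287,0]],"twist":[0,0,0,0,0,0,0,0]}' 0.6
```

```text
clock: 0.77
position: [391.3, 276.5, 303.7]
ee_rot: [-0.53, 0.848, -0.0, -0.0]
contact_force: [0.5, 0.5, -0.0]
gripper_width: 51.1
```

```bash
python3 -m crank '{"delta_pos":[[0.0254,-0.0287,0],[0.0254,-0.0287,0],[0.0254,-0.0287,0],[0.0254,-0.0287,0],[0.0254,-0.0287,0],[0.0254,-0.0287,0],[0.0254,-0.0287,0],[0.0254,-0.0287,0]],"twist":[0,0,0,0,0,0,0,0]}' -; cat >> h.py <<'E'
def tgt(x,y,z,ang):
    """delta in tool axes (m) and twist (tool z) to reach a world target; ang = world deg of tool x"""
    from scipy.spatial.transform import Rotation as R
    s=arm.read_state(); Q=R.from_quat(s['ee_rot']).as_matrix()
    a=np.degrees(np.arctan2(Q[1,0],Q[0,0]))
    t=-np.radians((ang-a+180)%360-180)
    print("clock",s['clock'],"pos",s['position'].round(2),"ang",a.round(2),"z",Q[:,2].round(4),"F",s['contact_force'].round(2),"T",s['wrist_torque'].round(3),"w",round(s['gripper_width'],1),"j",s['joints'].round(3))
    print("delta m",(Q.T@(np.array([x,y,z])-s['position'])/1000).round(4),"twist",round(t,4))
E
python3 -c "
from h import *
tgt(566,-147.5,303,-101)"
```

```text
clock: 1.43
position: [508.6, -6.7, 303.7]
ee_rot: [-0.53, 0.848, 0.0, -0.0]
contact_force: [0.9, 1.3, 0.2]
gripper_width: 51.4
clock 1.4333 pos [508.61  -6.75 303.71] ang -116.0 z [-4.e-04  1.e-04 -1.e+00] F [0.92 1.33 0.24] T [ 0.085 -0.099  0.042] w 51.4 j [ 0.306  0.187 -0.272 -0.    -1.112  0.811]
delta m [ 0.1014 -0.1133  0.0007] twist -0.2618
```

```bash
python3 -m crank '{"delta_pos":[[0.0254,-0.0283,0],[0.0254,-0.0283,0],[0.0254,-0.0283,0],[0.0254,-0.0283,0],[0,0,0],[0,0,0],[0,0,0]],"twist":[0,0,0,0,-0.1,-0.1,-0.062]}' -
python3 -c "
from h import *
p,d=imaging.get_image('scene');cv2.imwrite('pics/s1.png',cv2.resize(p[120:300,140:380],None,fx=3,fy=3,interpolation=cv2.INTER_CUBIC))
tgt(566,-147.5,227,-101)"
```

```text
clock: 2.02
position: [565.6, -146.8, 302.8]
ee_rot: [-0.637, 0.771, 0.001, -0.001]
contact_force: [0.0, -0.5, -0.5]
gripper_width: 51.0
clock 2.0667 pos [ 565.51 -146.44  303.01] ang -100.78 z [-1.7e-03  3.0e-04 -1.0e+00] F [-0.47 -0.37  0.28] T [-0.012  0.031  0.017] w 51.3 j [ 0.024  0.317 -0.096 -0.    -1.16   1.359]
delta m [ 0.0009 -0.0008  0.076 ] twist 0.0039
```

View pics/s1.png

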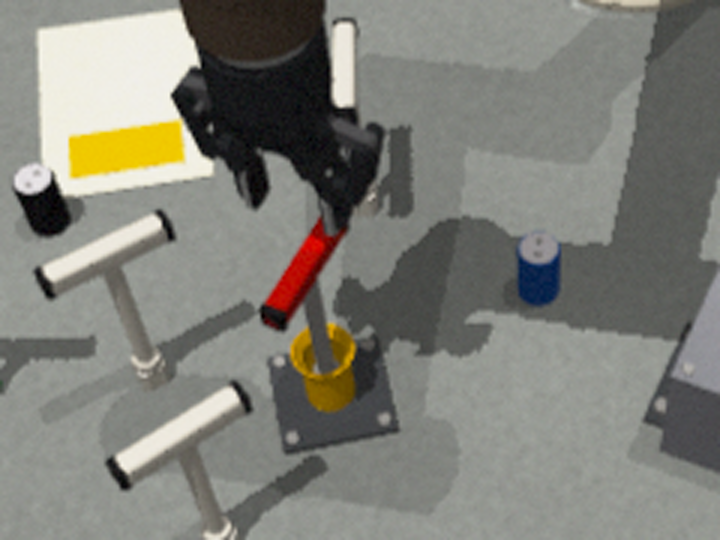

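```bash
python3 -m crank '{"delta_pos":[[0.0006,-0.0008,0.025],[0,0,0.025],[0,0,0.018],[0,0,0.008],[0,0,0]],"twist":[0,0,0,0,0]}' -
python3 -c "
from h import *
p,d=imaging.get_image('scene');cv2.imwrite('pics/s2.png',cv2.resize(p[120:300,140:380],None,fx=3,fy=3,interpolation=cv2.INTER_CUBIC))
tgt(566,-147.5,227,-101)"
```

```text
clock: 2.48
position: [565.3, -146.3, 225.6]
ee_rot: [-0.636, 0.772, 0.002, -0.002]
contact_force: [0.1, 0.0, 0.2]
gripper_width: 51.1
clock 2.5333 pos [ 566.28 -146.48  227.38] ang -101.0 z [-1.8e-03 -4.0e-04 -1.0e+00] F [0.43 0.34 0.76] T [-0.038  0.006 -0.005] w 51.1 j [ 0.024  0.383 -0.2    0.    -0.99   1.355]
delta m [0.0011 0.0001 0.0004] twist -0.0
```

View pics/s2.png

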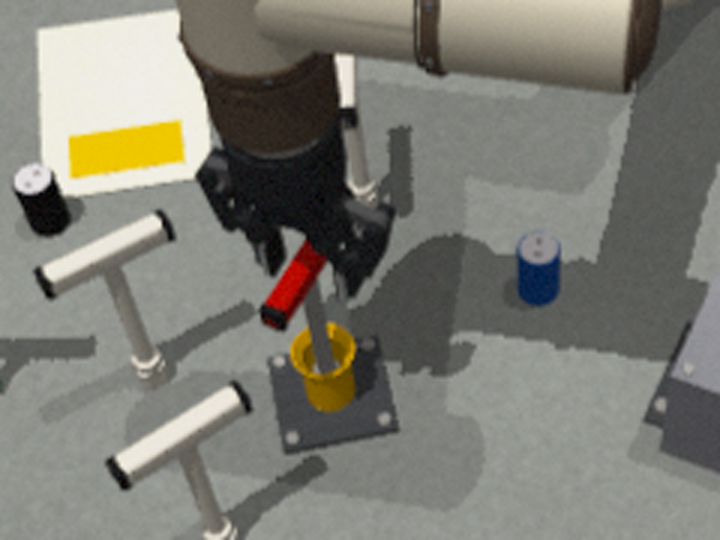

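```bash
python3 -m crank '{"delta_pos":[[0,0,0],[0,0,0],[0,0,0],[0,0,0],[0,0,0],[0,0,0]],"twist":[0,0,0,0,0,0]}' 0
python3 -c "
from h import *
p,d=imaging.get_image('scene');cv2.imwrite('pics/s3.png',cv2.resize(p[120:300,140:380],None,fx=3,fy=3,interpolation=cv2.INTER_CUBIC))
tgt(566,-147.5,227,-101)"
```

```text
clock: 3.03
position: [567.2, -146.7, 229.5]
ee_rot: [-0.636, 0.771, -0.001, 0.001]
contact_force: [-0.1, 0.5, 5.7]
gripper_width: 16.8
clock 3.0833 pos [ 567.2  -146.64  229.5 ] ang -100.96 z [ 3.2e-03 -6.0e-04 -1.0e+00] F [-0.31  0.96  5.8 ] T [ 0.126  0.048 -0.03 ] w 16.7 j [ 2.400e-02  3.800e-01 -1.980e-01  1.000e-03 -9.890e-01  1.355e+00]
delta m [0.0011 0.001  0.0025] twist 0.0007
```

View pics/s3.png

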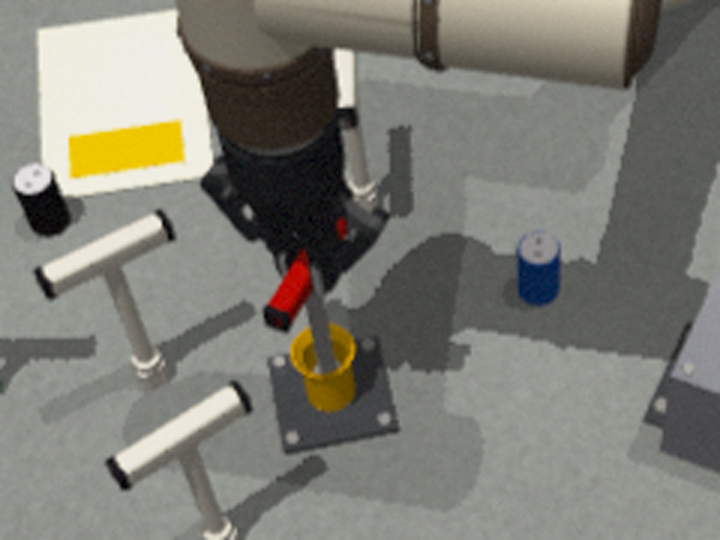

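```bash
python3 -m crank '{"delta_pos":[[0,0,-0.01],[0,0,-0.02],[0,0,-0.025],[0,0,-0.025],[0,0,-0.03],[0,0,-0.03],[0,0,0],[0,0,0]],"twist":[0,0,0,0,0,0,0,0]}' 0
python3 -c "
from h import *
for n in ('scene','top'):
  p,d=imaging.get_image(n);cv2.imwrite('pics/%s4.png'%n,p);np.save('pics/%s4d.npy'%n,d)
tgt(514,206.5,370,-101)
p=cv2.imread('pics/scene4.png');cv2.imwrite('pics/s4.png',cv2.resize(p[100:300,140:380],None,fx=3,fy=3,interpolation=cv2.INTER_CUBIC))"
```

```text
clock: 3.75
position: [566.3, -146.3, 369.3]
ee_rot: [-0.636, 0.772, -0.0, 0.001]
contact_force: [-0.2, 0.1, -3.4]
gripper_width: 17.2
clock 3.85 pos [ 565.47 -146.2   366.13] ang -101.01 z [-0.0037  0.0014 -1.    ] F [ 0.19  0.07 -3.45] T [ 0.03   0.054 -0.004] w 16.8 j [ 0.024  0.28   0.011 -0.002 -1.306  1.355]
delta m [-0.3364  0.1179 -0.0032] twist -0.0002
```

View pics/s4.png

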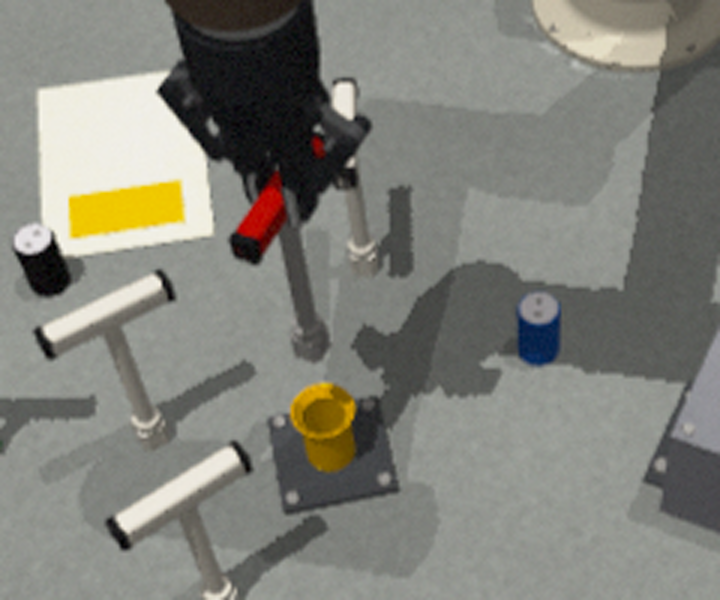

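```bash
python3 - <<'E'
from h import *
p=cv2.imread('pics/scene4.png'); hsv=cv2.cvtColor(p,cv2.COLOR_BGR2HSV); H,S,V=[hsv[...,i].astype(int) for i in range(3)]
m=np.zeros((480,640),bool); m[220:265,230:265]=1
y=m&(H>10)&(H<32)&(S>110); pts=np.argwhere(y)[:,::-1]
print(pts.min(0),pts.max(0))
for r in range(pts[:,1].min(),pts[:,1].max()+1):
    c=pts[pts[:,1]==r][:,0]; print(r,c.min(),c.max(),end='; ')
# predicted projection of the mouth circle flare r=22.5(+wall) for candidate centre
for c in ((567,-147),(567,-150)): print('\nmouth',c,proj('scene',(*c,68)),'plate',[np.round(proj('scene',(*c,8)),1)])
# key predicted socket bottom
print('sock',proj('scene',(566,-146.3,145)),proj('scene',(566,-146.3,168)))
k=cv2.resize(p[155:265,225:285],None,fx=6,fy=6,interpolation=cv2.INTER_CUBIC)[:,:]
cv2.imwrite('pics/k4.png',cv2.resize(k,None,fx=.9,fy=.9))
E
```

```text
[236 228] [258 257]
228 244 251; 229 242 253; 230 240 255; 231 239 256; 232 238 256; 233 238 257; 234 237 258; 235 237 258; 236 237 258; 237 237 258; 238 236 257; 239 237 257; 240 237 257; 241 237 256; 242 238 257; 243 239 257; 244 240 257; 245 241 257; 246 241 257; 247 241 258; 248 242 258; 249 242 258; 250 242 258; 251 242 258; 252 243 257; 253 243 256; 254 244 256; 255 244 254; 256 246 253; 257 249 249; 
mouth (567, -147) (np.float64(247.3864401050056), np.float64(236.17895314681465)) plate [array([250.3, 250. ])]

mouth (567, -150) (np.float64(246.1122405036095), np.float64(235.96133608217798)) plate [array([249.1, 249.8])]
sock (np.float64(243.73808858306353), np.float64(216.23820616254494)) (np.float64(242.42939233112045), np.float64(209.91839914194045))
```

View pics/k4.png

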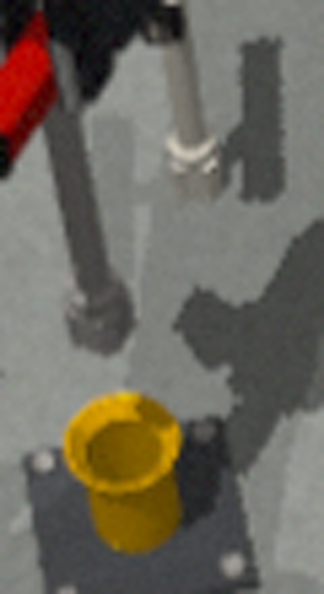

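```bash
python3 -m crank '{"delta_pos":[[-0.02,0.007,0],[-0.0375,0.0131,0],[-0.0375,0.0131,0],[-0.0375,0.0131,0],[-0.0375,0.0131,0],[-0.0375,0.0131,0],[-0.0375,0.0131,0],[-0.0375,0.0131,0]],"twist":[0,0,0,0,0,0,0,0]}' -
python3 -m crank '{"delta_pos":[[-0.0305,0.0107,0],[-0.023,0.0085,0],[0,0,0.01],[0,0,0.01],[0,0,0]],"twist":[0,0,0,0,0]}' -
python3 -c "
from h import *
for n in ('scene','top'):
  p,d=imaging.get_image(n);cv2.imwrite('pics/%s5.png'%n,p);np.save('pics/%s5d.npy'%n,d)
tgt(514,206.5,350,-101)
p=cv2.imread('pics/scene5.png');a=cv2.resize(p[140:290,350:480],None,fx=4,fy=4,interpolation=cv2.INTER_CUBIC)
cv2.imwrite('pics/s5.png',a)"
```

```text
clock: 4.52
position: [521.9, 151.1, 365.8]
ee_rot: [-0.636, 0.772, 0.001, -0.002]
contact_force: [1.6, 0.6, -2.3]
gripper_width: 17.0
clock: 4.93
position: [513.2, 204.9, 343.5]
ee_rot: [-0.636, 0.772, 0.001, -0.004]
contact_force: [-0.5, -0.6, -3.6]
gripper_width: 16.7
clock 5.0333 pos [514.47 204.54 346.33] ang -101.06 z [-0.003  -0.0025 -1.    ] F [-0.02  0.8  -1.95] T [-0.063 -0.053  0.028] w 17.1 j [ 0.671  0.237 -0.097  0.    -1.241  0.706]
delta m [-0.0018  0.0008 -0.0037] twist -0.0011
```

View pics/s5.png

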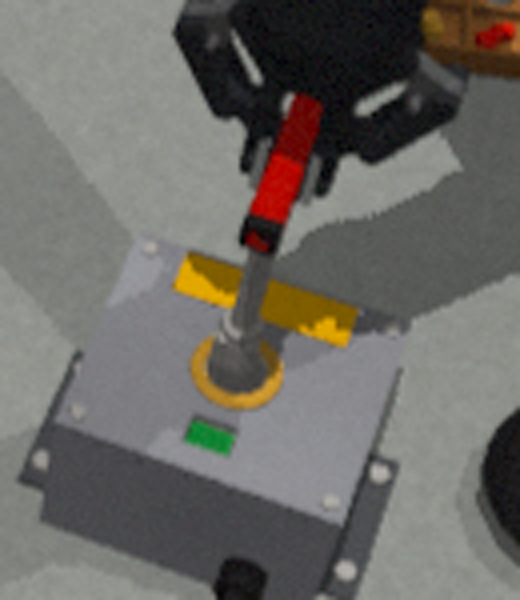

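```bash
python3 - <<'E'
from h import *
p=cv2.imread('pics/scene5.png')
k=cv2.resize(p[205:255,385:435],None,fx=12,fy=12,interpolation=cv2.INTER_CUBIC)
for c,z,r,col in (((514,204.7),124.5,13.5,(255,0,255)),((514.5,206.8),113,16.5,(0,255,0))):
    for t in np.linspace(0,2*np.pi,60):
        u,v=proj('scene',(c[0]+r*np.cos(t),c[1]+r*np.sin(t),z)); cv2.circle(k,(int((u-385+.5)*12),int((v-205+.5)*12)),1,col,-1)
cv2.imwrite('pics/k5.png',k)
E
```

```text
(no output)
```

View pics/k5.png

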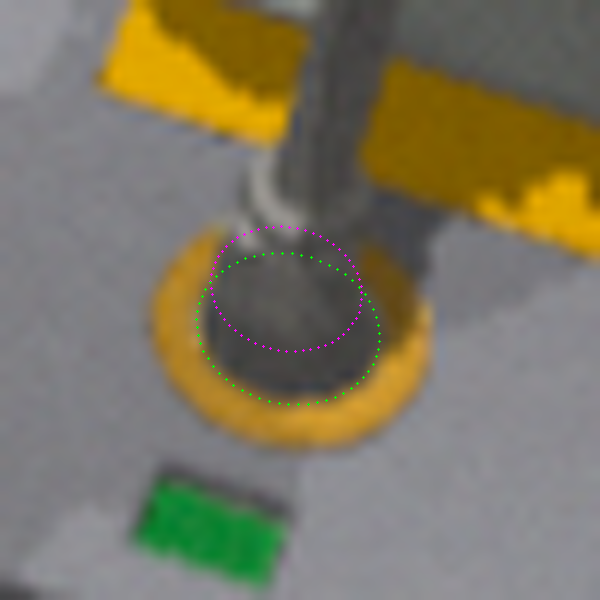

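```bash
python3 -m crank '{"delta_pos":[[-0.0019,0,0],[0,0,0.007],[0,0,0.007],[0,0,0.007],[0,0,0.007],[0,0,0]],"twist":[0,0,0,0,0,0]}' -
python3 -c "
from h import *
tgt(514.3,206.5,262,-101)"
```

```text
clock: 5.53
position: [514.3, 207.1, 317.6]
ee_rot: [-0.636, 0.772, 0.0, -0.002]
contact_force: [-0.3, -0.9, -3.0]
gripper_width: 16.9
clock 5.5333 pos [514.32 207.13 317.64] ang -101.03 z [-0.0037 -0.0019 -1.    ] F [-0.29 -0.94 -3.04] T [-0.013 -0.     0.025] w 16.9 j [ 6.750e-01  2.570e-01 -1.430e-01 -1.000e-03 -1.175e+00  7.040e-01]
delta m [ 0.0005 -0.0003  0.0556] twist -0.0004
```

```bash
python3 -m crank '{"delta_pos":[[0,0,0.01],[0,0,0.01],[0,0,0.01],[0,0,0.01],[0,0,0.01],[0,0,0.004],[0,0,0]],"twist":[0,0,0,0,0,0,0]}' -
python3 -c "
from h import *
tgt(514.3,206.5,262,-101)"
```

```text
clock: 6.12
position: [514.6, 207.3, 264.2]
ee_rot: [-0.636, 0.772, 0.0, -0.002]
contact_force: [-0.6, 0.8, -2.5]
gripper_width: 17.1
clock 6.1167 pos [514.57 207.34 264.19] ang -101.0 z [-0.0027 -0.0018 -1.    ] F [-0.57  0.79 -2.49] T [-0.068 -0.035 -0.006] w 17.1 j [ 0.675  0.3   -0.224 -0.    -1.05   0.704]
delta m [0.0009 0.0001 0.0022] twist 0.0001
```

```bash
python3 -m crank '{"delta_pos":[[0,0,0.004],[0,0,0.003],[0,0,0.003],[0,0,0.002],[0,0,0.002],[0,0,0]],"twist":[0,0,0,0,0,0]}' -
python3 -c "
from h import *
tgt(514.3,206.5,249.5,-101)"
```

```text
clock: 6.62
position: [515.4, 207.8, 253.1]
ee_rot: [-0.636, 0.771, -0.0, 0.001]
contact_force: [-1.4, -0.3, 3.2]
gripper_width: 16.9
clock 6.6167 pos [515.41 207.79 253.07] ang -100.96 z [ 1.4e-03  2.0e-04 -1.0e+00] F [-1.37 -0.32  3.23] T [-0.138  0.64  -0.004] w 16.9 j [ 6.750e-01  3.100e-01 -2.400e-01  1.000e-03 -1.019e+00  7.040e-01]
delta m [0.0015 0.0009 0.0036] twist 0.0007
```

```bash
python3 -m crank '{"delta_pos":[[0,0,0.0015],[0,0,0.001],[0,0,0],[0,0,0]],"twist":[0.06,0.06,0.06,0.06]}' -
python3 -c "
from h import *
tgt(514.3,206.5,249.5,-101)"
python3 -m crank '{"delta_pos":[[0,0,0],[0,0,0],[0,0,0],[0,0,0]],"twist":[0.06,0.06,0.06,0.06]}' -
python3 -c "
from h import *
tgt(514.3,206.5,249.5,-101)"
```

```text
clock: 6.95
position: [515.6, 207.6, 252.1]
ee_rot: [-0.538, 0.843, -0.001, 0.001]
contact_force: [-2.4, -1.7, 8.5]
gripper_width: 17.2
clock 6.95 pos [515.63 207.56 252.11] ang -114.84 z [ 0.0028 -0.     -1.    ] F [-2.42 -1.7   8.55] T [-0.543  1.052 -0.034] w 17.2 j [ 0.675  0.311 -0.242  0.002 -1.016  0.461]
delta m [0.0015 0.0008 0.0026] twist -0.2416
clock: 7.28
position: [514.9, 207.4, 250.2]
ee_rot: [-0.433, 0.901, -0.0, 0.0]
contact_force: [-0.8, -1.0, -0.5]
gripper_width: 16.9
clock 7.2833 pos [514.94 207.42 250.19] ang -128.66 z [ 4.e-04  1.e-04 -1.e+00] F [-0.84 -1.05 -0.52] T [-0.285  0.316 -0.015] w 16.9 j [ 0.675  0.312 -0.245  0.    -1.014  0.221]
delta m [ 0.0011 -0.0001  0.0007] twist -0.4828
```

```bash
python3 -m crank '{"delta_pos":[[0,0,0.002],[0,0,0.002],[0,0,0]],"twist":[0,0,0]}' -
python3 -c "
from h import *
tgt(514.3,206.5,236.5,-101)"
```

```text
clock: 7.53
position: [515.2, 207.6, 246.0]
ee_rot: [-0.435, 0.9, -0.0, 0.0]
contact_force: [-1.2, -0.1, 3.7]
gripper_width: 16.9
clock 7.5333 pos [515.2  207.59 245.99] ang -128.39 z [ 7.e-04 -2.e-04 -1.e+00] F [-1.25 -0.09  3.65] T [-0.403  0.638 -0.049] w 16.9 j [ 6.750e-01  3.170e-01 -2.500e-01  1.000e-03 -1.004e+00  2.250e-01]
delta m [0.0014 0.     0.0095] twist -0.4781
```

```bash
python3 -m crank '{"delta_pos":[[0,0,0.002],[0,0,0.002],[0,0,0.002],[0,0,0]],"twist":[0.04,0.03,0,0]}' -
python3 -c "
from h import *
tgt(514.3,206.5,236.5,-101)"
```

```text
clock: 7.87
position: [514.7, 207.5, 238.2]
ee_rot: [-0.403, 0.915, 0.0, -0.001]
contact_force: [0.8, -0.5, -3.2]
gripper_width: 17.0
clock 7.8667 pos [514.75 207.51 238.21] ang -132.43 z [-1.4e-03 -6.0e-04 -1.0e+00] F [ 0.76 -0.54 -3.22] T [-0.175  0.07  -0.042] w 17.0 j [ 0.675  0.324 -0.26  -0.001 -0.988  0.155]
delta m [ 0.001  -0.0004  0.0017] twist -0.5485
```

```bash
python3 -m crank '{"delta_pos":[[0,0,0.002],[0,0,0.002],[0,0,0],[0,0,0]],"twist":[0,0,0,0]}' -
python3 -c "
from h import *
tgt(514.3,206.5,236.5,-101)"
```

```text
clock: 8.2
position: [515.3, 207.6, 236.5]
ee_rot: [-0.403, 0.915, -0.0, 0.0]
contact_force: [-2.3, -1.4, 5.1]
gripper_width: 16.9
clock 8.2 pos [515.26 207.61 236.5 ] ang -132.44 z [ 8.e-04 -3.e-04 -1.e+00] F [-2.33 -1.42  5.05] T [-0.595  0.881  0.034] w 16.9 j [ 0.675  0.326 -0.263  0.001 -0.982  0.155]
delta m [ 0.0015 -0.     -0.    ] twist -0.5487
```

```bash
python3 -m crank '{"delta_pos":[[0,0,-0.0015],[0,0,0],[0,0,0],[0,0,0]],"twist":[0.06,0.06,0.06,0.06]}' -
python3 -c "
from h import *
tgt(514.3,206.5,236.5,-132.4)"
python3 -m crank '{"delta_pos":[[0,0,0],[0,0,0],[0,0,0],[0,0,0]],"twist":[0.06,0.06,0.06,0.06]}' -
python3 -c "
from h import *
tgt(514.3,206.5,236.5,-132.4)
p,d=imaging.get_image('scene');cv2.imwrite('pics/s6.png',cv2.resize(p[140:290,350:480],None,fx=4,fy=4,interpolation=cv2.INTER_CUBIC))"
```

```text
clock: 8.53
position: [515.0, 207.6, 236.6]
ee_rot: [-0.289, 0.957, 0.0, -0.0]
contact_force: [0.4, -1.5, -1.2]
gripper_width: 16.6
clock 8.5333 pos [515.03 207.65 236.6 ] ang -146.39 z [-2.e-04 -1.e-04 -1.e+00] F [ 0.44 -1.47 -1.2 ] T [-0.275  0.309 -0.014] w 16.6 j [ 0.675  0.326 -0.262 -0.    -0.983 -0.088]
delta m [ 0.0012 -0.0006  0.0001] twist -0.2441
clock: 8.87
position: [515.0, 207.4, 236.6]
ee_rot: [-0.173, 0.985, -0.0, -0.0]
contact_force: [-0.4, -1.1, -1.1]
gripper_width: 16.8
clock 8.8667 pos [515.   207.44 236.59] ang -160.1 z [-4.e-04 -7.e-04 -1.e+00] F [-0.39 -1.07 -1.13] T [-0.536  0.253  0.18 ] w 16.8 j [ 0.675  0.326 -0.262  0.    -0.983 -0.328]
delta m [ 0.001  -0.0006  0.0001] twist -0.4835
```

View pics/s6.png

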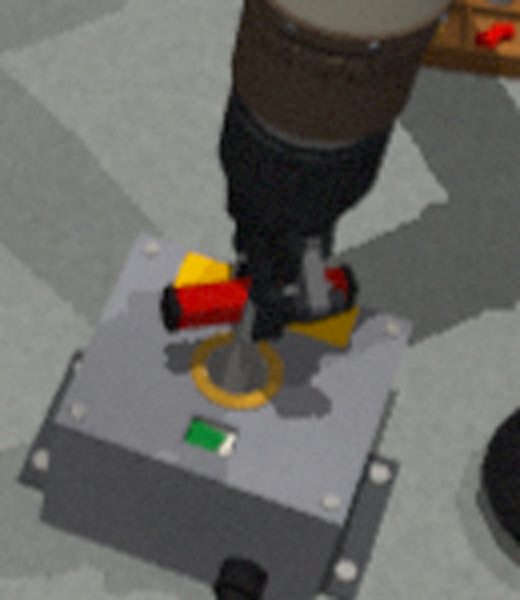

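```bash
python3 -m crank '{"delta_pos":[[0,0,0],[0,0,0],[0,0,0],[0,0,0],[0,0,0],[0,0,0],[0,0,0],[0,0,0]],"twist":[0.06,0.06,0.06,0.06,0.06,0.06,0.06,0.06]}' -
python3 -c "
from h import *
tgt(514.3,206.5,236.5,-132.4)
p,d=imaging.get_image('scene');cv2.imwrite('pics/s7.png',cv2.resize(p[220:270,380:440],None,fx=10,fy=10,interpolation=cv2.INTER_CUBIC))"
```

```text
clock: 9.58
position: [515.0, 207.3, 236.6]
ee_rot: [0.066, 0.998, -0.001, -0.0]
contact_force: [-0.7, -1.0, -0.4]
gripper_width: 16.8
clock 9.5833 pos [515.   207.31 236.58] ang 172.46 z [-5.0e-04 -1.1e-03 -1.0e+00] F [-0.75 -1.01 -0.39] T [-0.758  0.091  0.189] w 16.8 j [ 0.675  0.326 -0.262  0.001 -0.983 -0.807]
delta m [ 0.0006 -0.0009  0.0001] twist -0.9624
```

View pics/s7.png

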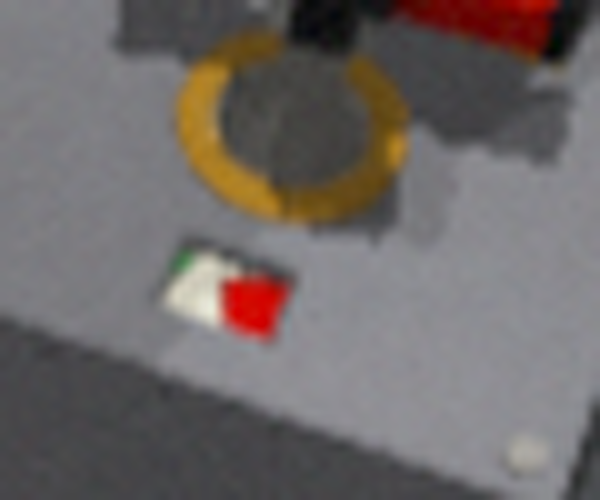

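```bash
python3 -m crank '{"delta_pos":[[0,0,0],[0,0,0],[0,0,0],[0,0,0]],"twist":[0.05,0.05,0.05,0.05]}' -
python3 -c "
from h import *
tgt(514.3,206.5,236.5,-132.4)
p,d=imaging.get_image('scene');cv2.imwrite('pics/s8.png',cv2.resize(p[220:270,380:440],None,fx=10,fy=10,interpolation=cv2.INTER_CUBIC))"
```

```text
clock: 9.97
position: [515.0, 207.2, 236.6]
ee_rot: [0.164, 0.986, -0.001, -0.0]
contact_force: [0.6, -2.9, -1.1]
gripper_width: 17.1
clock 9.9667 pos [514.98 207.25 236.58] ang 161.08 z [-6.0e-04 -1.2e-03 -1.0e+00] F [ 0.57 -2.95 -1.09] T [-0.872  0.06   0.22 ] w 17.1 j [ 6.750e-01  3.260e-01 -2.620e-01  1.000e-03 -9.840e-01 -1.005e+00]
delta m [ 0.0004 -0.0009  0.0001] twist -1.161
```

View pics/s8.png

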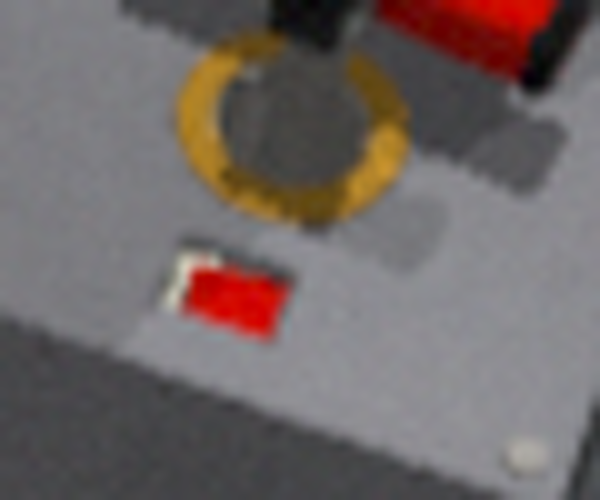

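```bash
for i in 1; do python3 -m crank '{"delta_pos":[[0,0,0],[0,0,0],[0,0,0]],"twist":[0.04,0.04,0]}' -
python3 -c "
from h import *
tgt(514.3,206.5,236.5,-132.4)
p,d=imaging.get_image('scene');cv2.imwrite('pics/s9.png',cv2.resize(p[220:270,380:440],None,fx=10,fy=10,interpolation=cv2.INTER_CUBIC))"; done
```

```text
clock: 10.27
position: [515.0, 207.3, 236.6]
ee_rot: [0.203, 0.979, -0.001, -0.0]
contact_force: [-0.7, -1.2, -1.7]
gripper_width: 16.6
clock 10.2667 pos [514.96 207.26 236.58] ang 156.58 z [-7.0e-04 -1.1e-03 -1.0e+00] F [-0.67 -1.23 -1.69] T [-0.987 -0.098  0.144] w 16.6 j [ 6.750e-01  3.260e-01 -2.620e-01  1.000e-03 -9.840e-01 -1.084e+00]
delta m [ 0.0003 -0.001   0.0001] twist -1.2396
```

View pics/s9.png

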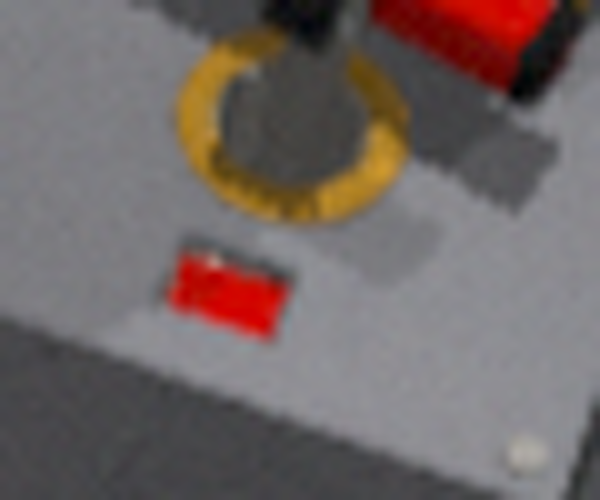

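```bash
python3 -m crank '{"delta_pos":[[0,0,0],[0,0,0]],"twist":[0.03,0]}' -
python3 -c "
from h import *
tgt(514.3,206.5,236.5,-132.4)"
python3 -m crank '{"delta_pos":[[0,0,0],[0,0,0]],"twist":[0.02,0]}' -
python3 -c "
from h import *
tgt(514.3,206.5,236.5,-132.4)
p,d=imaging.get_image('scene');cv2.imwrite('pics/s10.png',cv2.resize(p[220:270,380:440],None,fx=10,fy=10,interpolation=cv2.INTER_CUBIC))"
```

```text
clock: 10.48
position: [514.9, 207.3, 236.6]
ee_rot: [0.218, 0.976, -0.001, -0.0]
contact_force: [0.9, -2.6, -1.6]
gripper_width: 17.0
clock 10.4833 pos [514.93 207.31 236.61] ang 154.84 z [-7.e-04 -9.e-04 -1.e+00] F [ 0.9 -2.6 -1.6] T [-1.137  0.014  0.131] w 17.0 j [ 0.675  0.326 -0.262  0.    -0.984 -1.114]
delta m [ 0.0002 -0.001   0.0001] twist -1.2699
clock: 10.65
position: [514.9, 207.4, 236.6]
ee_rot: [0.228, 0.974, -0.0, -0.0]
contact_force: [-0.3, -2.4, -2.6]
gripper_width: 16.8
clock 10.65 pos [514.91 207.35 236.61] ang 153.61 z [-7.e-04 -7.e-04 -1.e+00] F [-0.25 -2.4  -2.59] T [-1.194 -0.005  0.197] w 16.8 j [ 0.675  0.326 -0.262  0.    -0.984 -1.136]
delta m [ 0.0002 -0.001   0.0001] twist -1.2914
```

View pics/s10.png

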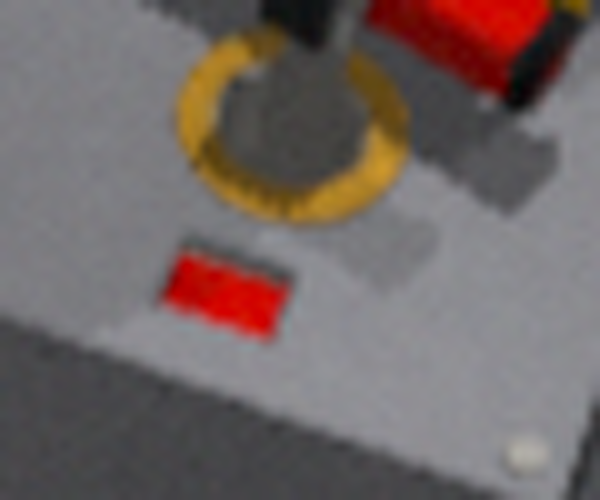

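```bash
python3 -m crank '{"delta_pos":[[0,0,0],[0,0,0]],"twist":[0.02,0]}' -
python3 -c "
from h import *
tgt(514.3,206.5,236.5,-132.4)"
python3 -m crank '{"delta_pos":[[0,0,0],[0,0,0]],"twist":[0.015,0]}' -
python3 -c "
from h import *
tgt(514.3,206.5,236.5,-132.4)"
```

```text
clock: 10.87
position: [514.9, 207.5, 236.6]
ee_rot: [0.238, 0.971, -0.0, -0.0]
contact_force: [1.3, -2.1, -4.0]
gripper_width: 17.0
clock 10.8667 pos [514.89 207.46 236.6 ] ang 152.41 z [-7.e-04 -6.e-04 -1.e+00] F [ 1.33 -2.05 -3.95] T [-1.334 -0.113  0.123] w 17.0 j [ 0.675  0.326 -0.262  0.    -0.984 -1.157]
delta m [ 0.0001 -0.0011  0.0001] twist -1.3124
clock: 11.03
position: [514.9, 207.5, 236.6]
ee_rot: [0.246, 0.969, -0.0, -0.0]
contact_force: [0.3, -3.5, -3.5]
gripper_width: 16.9
clock 11.0333 pos [514.88 207.47 236.61] ang 151.55 z [-7.e-04 -5.e-04 -1.e+00] F [ 0.31 -3.47 -3.46] T [-1.363 -0.077  0.119] w 16.9 j [ 0.675  0.326 -0.262 -0.    -0.984 -1.172]
delta m [ 0.0001 -0.0011  0.0001] twist -1.3274
```

```bash
python3 -m crank '{"delta_pos":[[0,0,0],[0,0,0]],"twist":[0.02,0]}' -
python3 -c "
from h import *
tgt(514.3,206.5,236.5,-132.4)"
python3 -m crank '{"delta_pos":[[0,0,0],[0,0,0]],"twist":[0.015,0]}' -
python3 -c "
from h import *
tgt(514.3,206.5,236.5,-132.4)"
```

```text
clock: 11.2
position: [514.9, 207.5, 236.6]
ee_rot: [0.256, 0.967, -0.0, -0.0]
contact_force: [-0.4, -3.3, -3.9]
gripper_width: 17.0
clock 11.2 pos [514.89 207.5  236.63] ang 150.39 z [-7.e-04 -5.e-04 -1.e+00] F [-0.36 -3.26 -3.89] T [-1.487 -0.12   0.248] w 17.0 j [ 0.675  0.326 -0.262 -0.    -0.984 -1.192]
delta m [ 0.     -0.0012  0.0001] twist -1.3476
clock: 11.37
position: [514.9, 207.5, 236.7]
ee_rot: [0.263, 0.965, -0.0, -0.0]
contact_force: [0.4, -3.6, -4.0]
gripper_width: 17.0
clock 11.3667 pos [514.89 207.54 236.66] ang 149.54 z [-7.e-04 -5.e-04 -1.e+00] F [ 0.43 -3.61 -4.01] T [-1.495 -0.058  0.307] w 17.0 j [ 0.675  0.326 -0.262 -0.    -0.984 -1.207]
delta m [-0.     -0.0012  0.0002] twist -1.3623
```

```bash

python3 -m crank '{"delta_pos":[[0,0,0],[0,0,0],[0,0,0]],"twist":[-0.06,-0.06,0]}' -
python3 -c "
from h import *
tgt(514.3,206.5,360,-132.4)
p,d=imaging.get_image('scene');cv2.imwrite('pics/s11.png',cv2.resize(p[220:270,380:440],None,fx=10,fy=10,interpolation=cv2.INTER_CUBIC))"
```

```text
clock: 11.62
position: [514.9, 207.7, 236.8]
ee_rot: [0.204, 0.979, 0.0, -0.0]
contact_force: [0.5, -3.1, -3.8]
gripper_width: 17.5
clock 11.6167 pos [514.91 207.71 236.81] ang 156.45 z [-4.e-04  3.e-04 -1.e+00] F [ 0.52 -3.15 -3.79] T [-1.255  0.126 -0.02 ] w 17.5 j [ 6.750e-01  3.260e-01 -2.620e-01 -1.000e-03 -9.830e-01 -1.086e+00]
delta m [ 1.000e-04 -1.300e-03 -1.232e-01] twist -1.2418
```

View pics/s11.png

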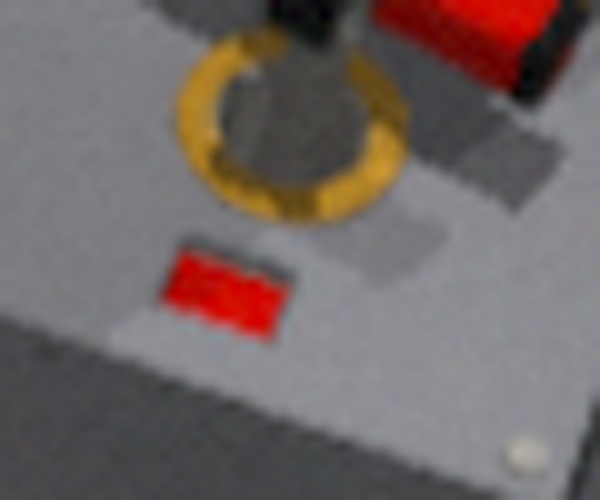

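```bash

python3 -m crank '{"delta_pos":[[0,0,-0.003],[0,0,-0.005],[0,0,-0.006],[0,0,-0.008],[0,0,-0.008]],"twist":[0,0,0,0,0]}' -
python3 -c "
from h import *
tgt(514.3,206.5,370,-132.4)"
```

```text
clock: 12.08
position: [515.8, 208.6, 268.7]
ee_rot: [0.204, 0.979, 0.002, 0.001]
contact_force: [-0.6, -0.4, -2.4]
gripper_width: 17.1
clock 12.0833 pos [515.75 208.65 268.73] ang 156.45 z [ 0.003   0.0029 -1.    ] F [-0.62 -0.37 -2.4 ] T [-0.1    0.133 -0.036] w 17.1 j [ 0.676  0.296 -0.218 -0.    -1.053 -1.086]
delta m [ 0.0003 -0.0022 -0.1013] twist -1.2419
```

```bash

python3 -m crank '{"delta_pos":[[0,0,-0.02],[0,0,-0.028],[0,0,-0.028],[0,0,-0.028],[0,0,0],[0,0,0]],"twist":[0,0,0,0,0,0]}' -
python3 -c "
from h import *
tgt(566.5,-146.6,370,-101)
p,d=imaging.get_image('scene');cv2.imwrite('pics/s12.png',cv2.resize(p[110:290,350:480],None,fx=3.3,fy=3.3,interpolation=cv2.INTER_CUBIC))"
```

```text
clock: 12.58
position: [515.7, 208.6, 374.4]
ee_rot: [0.204, 0.979, 0.003, 0.003]
contact_force: [0.6, -0.0, -4.5]
gripper_width: 16.9
clock 12.5833 pos [515.69 208.56 374.38] ang 156.46 z [ 0.0064  0.0057 -1.    ] F [ 0.63 -0.04 -4.46] T [-0.006  0.109  0.009] w 16.9 j [ 0.676  0.222 -0.047 -0.    -1.293 -1.086]
delta m [-0.1884 -0.3053  0.0027] twist -1.7897
```

View pics/s12.png

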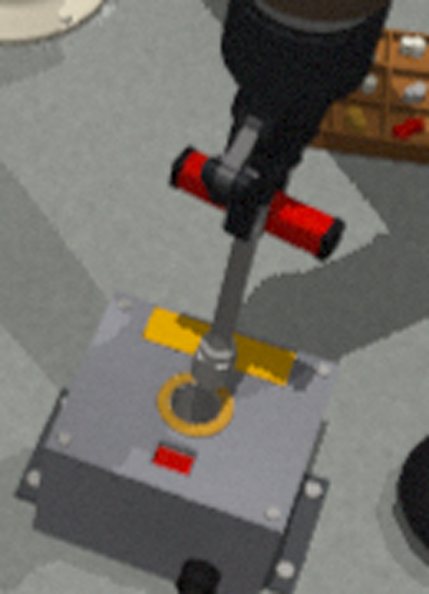

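```bash

python3 -m crank '{"delta_pos":[[0,0,0],[0,0,0],[0,0,0],[0,0,0],[0,0,0],[0,0,0],[0,0,0],[0,0,0]],"twist":[-0.12,-0.12,-0.12,-0.12,-0.12,-0.12,-0.12,-0.12]}' -
python3 -m crank '{"delta_pos":[[0,0,0],[0,0,0],[0,0,0],[0,0,0],[0,0,0],[0,0,0],[0,0,0]],"twist":[-0.12,-0.12,-0.12,-0.12,-0.12,-0.12,-0.11]}' -
python3 -c "
from h import *
tgt(566.5,-146.6,370,-101)"
```

```text
clock: 13.3
position: [514.6, 207.7, 369.2]
ee_rot: [-0.274, 0.962, -0.0, -0.001]
contact_force: [-0.4, -0.2, -3.4]
gripper_width: 16.8
clock: 13.88
position: [514.6, 207.7, 369.2]
ee_rot: [-0.638, 0.77, 0.0, -0.001]
contact_force: [0.3, -0.2, -2.0]
gripper_width: 17.2
clock 13.8833 pos [514.64 207.74 369.25] ang -100.67 z [-2.5e-03 -9.0e-04 -1.0e+00] F [ 0.25 -0.17 -1.95] T [-0.01   0.021  0.012] w 17.2 j [ 6.750e-01  2.260e-01 -5.400e-02 -1.000e-03 -1.293e+00  7.100e-01]
delta m [ 0.3386 -0.1166 -0.0006] twist 0.0058
```

Total 358 mm: 9 full rows plus a short one.

```bash

python3 -m crank '{"delta_pos":[[0.02,-0.0069,0],[0.0375,-0.0129,0],[0.0375,-0.0129,0],[0.0375,-0.0129,0],[0.0375,-0.0129,0],[0.0375,-0.0129,0],[0.0375,-0.0129,0],[0.0375,-0.0129,0]],"twist":[0.006,0,0,0,0,0,0,0]}' -
python3 -m crank '{"delta_pos":[[0.034,-0.0117,0],[0.0221,-0.0077,0],[0,0,0],[0,0,0.02],[0,0,0.02],[0,0,0.02],[0,0,0],[0,0,0]],"twist":[0,0,0,0,0,0,0,0]}' -
python3 -c "
from h import *
tgt(566.5,-146.6,300,-101)
p,d=imaging.get_image('scene');
k=cv2.resize(p[180:270,220:280],None,fx=6.5,fy=6.5,interpolation=cv2.INTER_CUBIC)
z=arm.read_state()['position'][2]-221.5
for c,zz,r,col in (((566.5,-146.6),z,13.5,(255,0,255)),((567,-147),68,22.5,(0,255,0))):
    for t in np.linspace(0,2*np.pi,60):
        u,v=proj('scene',(c[0]+r*np.cos(t),c[1]+r*np.sin(t),zz)); cv2.circle(k,(int((u-220+.5)*6.5),int((v-180+.5)*6.5)),1,col,-1)
cv2.imwrite('pics/s13.png',k)"
```

```text
clock: 14.55
position: [554.6, -90.0, 369.5]
ee_rot: [-0.634, 0.773, 0.001, -0.001]
contact_force: [1.5, 0.6, -3.0]
gripper_width: 16.8
clock: 15.22
position: [562.5, -146.9, 309.2]
ee_rot: [-0.634, 0.773, 0.001, -0.002]
contact_force: [1.0, 0.4, -1.6]
gripper_width: 17.2
clock 15.2167 pos [ 562.47 -146.89  309.23] ang -101.31 z [-0.0042  0.     -1.    ] F [ 1.04  0.42 -1.63] T [ 0.038 -0.075  0.009] w 17.2 j [ 0.023  0.308 -0.092 -0.    -1.174  1.35 ]
delta m [-0.0011 -0.0039  0.0092] twist -0.0054
```

View pics/s13.png

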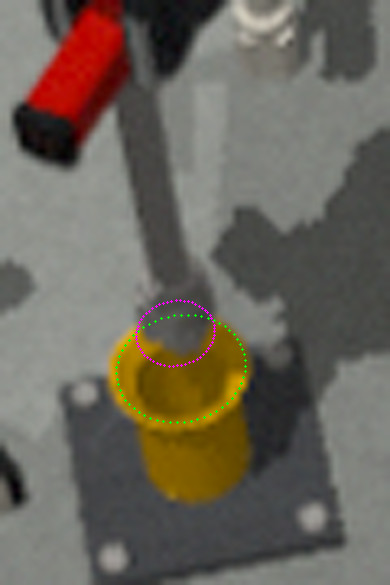

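```bash

python3 -m crank '{"delta_pos":[[-0.0008,-0.0042,0],[0,0,0.006],[0,0,0.008],[0,0,0.008],[0,0,0.008],[0,0,0.005],[0,0,0]],"twist":[-0.005,0,0,0,0,0,0]}' -
python3 -c "
from h import *
tgt(566.5,-146.6,230.5,-101)
p,d=imaging.get_image('scene');
k=cv2.resize(p[180:270,220:280],None,fx=6.5,fy=6.5,interpolation=cv2.INTER_CUBIC)
cv2.imwrite('pics/s14.png',k)"
```

```text
clock: 15.85
position: [566.4, -147.2, 273.9]
ee_rot: [-0.636, 0.772, 0.001, -0.001]
contact_force: [-0.4, 0.3, -3.1]
gripper_width: 17.1
clock 15.85 pos [ 566.44 -147.2   273.89] ang -101.07 z [-3.7e-03  4.0e-04 -1.0e+00] F [-0.36  0.27 -3.12] T [0.005 0.083 0.05 ] w 17.1 j [ 2.200e-02  3.420e-01 -1.360e-01 -1.000e-03 -1.097e+00  1.356e+00]
delta m [-0.0006 -0.0001  0.0434] twist -0.0011
```

View pics/s14.png

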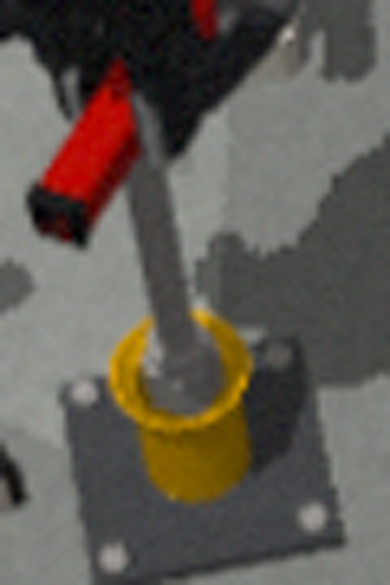

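```bash

python3 -m crank '{"delta_pos":[[0,0,0.008],[0,0,0.008],[0,0,0.008],[0,0,0.008],[0,0,0.006],[0,0,0.003],[0,0,0]],"twist":[0,0,0,0,0,0,0]}' -
python3 -c "
from h import *
tgt(566.5,-146.6,230,-101)"
```

```text
clock: 16.48
position: [566.9, -147.3, 233.7]
ee_rot: [-0.636, 0.772, 0.001, -0.001]
contact_force: [0.6, 0.3, -3.5]
gripper_width: 17.0
clock 16.4833 pos [ 566.87 -147.27  233.74] ang -101.05 z [-2.1e-03  1.0e-04 -1.0e+00] F [ 0.56  0.29 -3.48] T [-0.064  0.017  0.002] w 17.0 j [ 0.022  0.378 -0.19  -0.    -1.005  1.356]
delta m [-0.0006  0.0005  0.0037] twist -0.0009
```

```bash

python3 -m crank '{"delta_pos":[[0,0,0.002],[0,0,0.002],[0,0,0.001],[0,0,0],[0,0,0]],"twist":[0,0,0,0,0]}' -
python3 -c "
from h import *
tgt(566.5,-146.6,230,-101)"
```

```text
clock: 16.9
position: [567.3, -147.3, 230.1]
ee_rot: [-0.636, 0.772, -0.0, 0.0]
contact_force: [-0.4, 1.0, -1.9]
gripper_width: 17.1
clock 16.9 pos [ 567.31 -147.29  230.06] ang -101.04 z [ 3.e-04 -1.e-04 -1.e+00] F [-0.36  1.02 -1.92] T [ 0.032 -0.014  0.022] w 17.1 j [ 0.022  0.381 -0.195  0.    -0.994  1.356]
delta m [-0.0005  0.0009  0.0001] twist -0.0008
```

```bash

python3 -m crank '{"delta_pos":[[0,0,0],[0,0,0],[0,0,0],[0,0,0],[0,0,0]],"twist":[0,0,0,0,0]}' 0.6
python3 -c "
from h import *
tgt(566.5,-146.6,330,-101)
p,d=imaging.get_image('scene');
cv2.imwrite('pics/s15.png',cv2.resize(p[120:300,140:380],None,fx=3,fy=3,interpolation=cv2.INTER_CUBIC))"
```

```text
clock: 17.32
position: [567.4, -147.3, 230.3]
ee_rot: [-0.636, 0.772, -0.0, 0.0]
contact_force: [0.1, 0.4, 0.2]
gripper_width: 51.4
clock 17.3167 pos [ 567.44 -147.3   230.33] ang -101.04 z [ 9.e-04 -1.e-04 -1.e+00] F [0.07 0.43 0.17] T [ 0.006 -0.015 -0.01 ] w 51.4 j [ 0.022  0.381 -0.195  0.    -0.994  1.356]
delta m [-0.0005  0.001  -0.0997] twist -0.0007
```

View pics/s15.png

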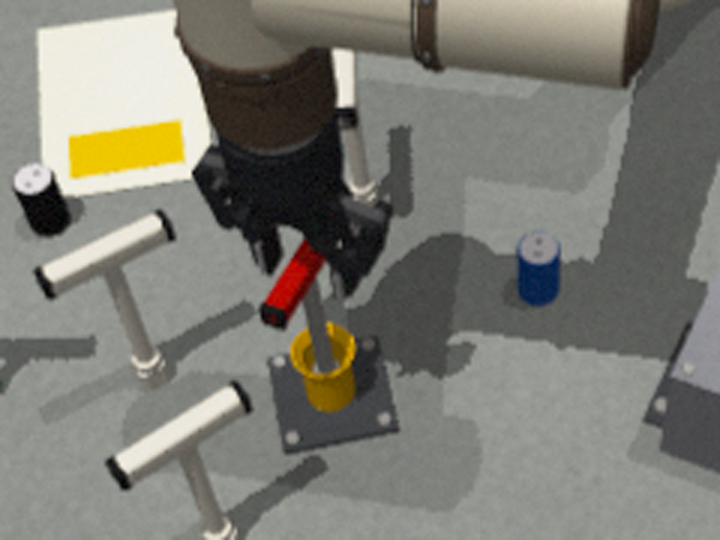

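```bash

python3 -m crank '{"delta_pos":[[0,0,-0.01],[0,0,-0.02],[0,0,-0.03],[0,0,-0.04],[0,0,-0.03],[0,0,0],[0,0,0]],"twist":[0,0,0,0,0,0,0]}' -
python3 -c "
from h import *
tgt(566.5,-146.6,330,-101)
p,d=imaging.get_image('scene');P=cloud('scene',d)
b,g,r=[p[...,i].astype(int) for i in range(3)]
red=(r>120)&(g<60)&(b<60)&(d>0)&(P[...,2]>100)&(P[...,2]<220); red[:,300:]=0
q=P[red]; print(q.mean(0),np.percentile(q[:,2],[5,50,95]),len(q))
cv2.imwrite('pics/s16.png',p)"
```

```text
clock: 17.95
position: [567.8, -147.3, 363.3]
ee_rot: [-0.636, 0.772, -0.002, 0.002]
contact_force: [0.3, 0.3, -1.2]
gripper_width: 51.5
clock 17.95 pos [ 567.76 -147.33  363.26] ang -101.04 z [ 6.3e-03 -1.0e-04 -1.0e+00] F [ 0.31  0.33 -1.19] T [ 0.019  0.091 -0.046] w 51.5 j [ 0.022  0.282  0.006  0.    -1.289  1.356]
delta m [-0.0004  0.0016  0.0333] twist -0.0007
[ 569.66615411 -147.7972762   182.59769133] [179.76233027 182.69635165 185.24262756] 249
```

View pics/s16.png

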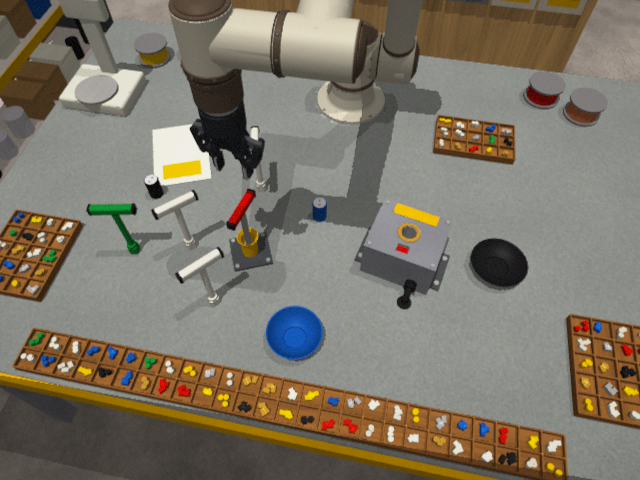

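```bash
python3 -c "
from bench import job_done
print(job_done())"
```

```text
the job is handed in; nothing more can be done
None
```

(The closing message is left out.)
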